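# Pack the two-tier meal box and lift off its outer lid

### The job

Set the meal-box tier that stands on the bare counter squarely on top of the tier that stands in the black tray, sides flush, and then put the double lid, both lids together, squarely onto the pile so that it sits fully home; set each one down and let go of it, without dropping it. Then lift the outer lid alone straight up, clear above the tall grip of the inner lid, which stays seated and undisturbed, and finish while still holding the outer lid level in the air above the pile. Leave the mug, the tub and the cartons alone.

Things in the scene. Friction and masses are not known exactly. Their poses are not given: they have to be found in the camera images.
- lower_tier: Lower tier: open aluminium box (sizes in mm), 130 long (its x), 66 wide (its y), 45 high, walls 4, flat base, 0.35 kg; two paper-wrapped rolls packed fast inside, below 32. Stands loose in the black tray. Origin at the centre of its underside, z up.
- upper_tier: Upper tier (sizes in mm): same shape as the lower tier, about 0.3 kg, standing on the counter. Origin at the centre of its underside, z up, long side along x; stacked, its origin is 45 above the lower tier's. No interlock. Grip its long sides, 66 apart. Half a turn makes no difference.
- inner_lid: Inner lid (in mm), steel, about 0.16 kg, starts on the counter under the outer lid. Origin: centre of its underside, z up, long side along x. Plug 114 x 50 up to z 6 enters a tier's mouth (122 x 58); flange 130 x 66, z 6 to 10, rests on the tier's rim (origin then 39 above the tier's); block 112 x 48 up to z 15.5; upright grip in the middle.
- lid_grip (a point): Centre of the head of the inner lid's upright steel grip: head 30 mm (lid's x) by 18 (y), 32 high, on a stem 20 x 12; 56 above the inner lid's origin, top at 72 mm. Its top 28 mm stand above the outer lid's collar: gripped there across its 18 it lifts both lids together. Axes as the inner lid.
- outer_lid: Outer lid (in mm), cream plastic, about 0.14 kg, lies loose on the inner lid's flange, its origin 10 above the inner lid's. Origin: centre of its lower edge, z up, long side along x. 130 x 66, flat top at z 10, skirt walls 6 around the inner lid's block with 3 play on each side. Risen by 62 it is clear of the inner lid's grip.
- collar (a point): Centre of the rectangular collar in the middle of the outer lid, 22 above that lid's origin: outside 50 mm (lid's x) by 38 (y), from z 10 to z 34 of the lid, with a hole 42 x 30 through which the inner lid's grip passes. Grip the outer faces, 38 apart; the grip's head stands up 28 above the collar between the fingers. Axes as the outer lid.
- tray: Black serving tray fixed on the counter, 190 mm (x) by 140 (y), floor 6 thick with a rim up to 12. Origin at the centre of its underside.
- mug: Bystander: terracotta mug, 80 mm across, 85 high. Origin at the centre of its underside.
- band_tub: Bystander: lidded clear plastic tub, 106 mm square, 63 high. Origin at the centre of its underside.
- carton_stack: Bystander: banded stack of folded paper cartons, 90 mm (x) by 130 (y), 40 high. Origin at the centre of its underside.
There are look-alikes about, which are no part of the job. What is shaped like the upper_tier but orange or red is not meant.

How it is judged:
On the way, in this order (a step that is already met when the one before it is completed fails the run):
1. the upper tier stands squarely on the lower one and is let go (x of upper_tier in the frame of lower_tier between -0.007 and 0.007 m and y of upper_tier in the frame of lower_tier between -0.007 and 0.007 m and z of upper_tier in the frame of lower_tier between 0.042 and 0.048 m and angle between the x axis of upper_tier and the x axis of lower_tier, either way round below 0.09 rad and angle between upper_tier's own z axis and vertical below 0.06 rad and angle between lower_tier's own z axis and vertical below 0.05 rad and horizontal distance between lower_tier and tray below 0.04 m and z of lower_tier in the frame of tray between 0.003 and 0.009 m and contact force between the fingers and upper_tier below 0.05 N), for 0.2 s.
2. both lids, still nested, are fully home on the pile and let go (x of upper_tier in the frame of lower_tier between -0.007 and 0.007 m and y of upper_tier in the frame of lower_tier between -0.007 and 0.007 m and z of upper_tier in the frame of lower_tier between 0.042 and 0.048 m and angle between the x axis of upper_tier and the x axis of lower_tier, either way round below 0.09 rad and angle between each of upper_tier, inner_lid's own z axis and vertical below 0.06 rad and angle between lower_tier's own z axis and vertical below 0.05 rad and horizontal distance between lower_tier and tray below 0.04 m and z of lower_tier in the frame of tray between 0.003 and 0.009 m and x of inner_lid in the frame of upper_tier between -0.007 and 0.007 m and y of inner_lid in the frame of upper_tier between -0.007 and 0.007 m and z of inner_lid in the frame of upper_tier between 0.036 and 0.042 m and angle between the x axis of inner_lid and the x axis of upper_tier, either way round below 0.09 rad and z of outer_lid in the frame of inner_lid between 0.007 and 0.013 m and x of outer_lid in the frame of inner_lid between -0.006 and 0.006 m and y of outer_lid in the frame of inner_lid between -0.006 and 0.006 m and contact force between the fingers and inner_lid below 0.05 N and contact force between the fingers and outer_lid below 0.05 N), for 0.2 s.
At the end, for the whole second after the job is handed in: Tiers stacked flat in the tray and inner lid fully home on them (each within 7 mm, 0.09 rad of square, 3 mm in height); outer lid held still in the fingers, level within 0.2 rad, over 65 mm above its seat, within 60 mm sideways, touching neither inner lid nor tiers (all of step 1 and x of inner_lid in the frame of upper_tier between -0.007 and 0.007 m and y of inner_lid in the frame of upper_tier between -0.007 and 0.007 m and z of inner_lid in the frame of upper_tier between 0.036 and 0.042 m and angle between the x axis of inner_lid and the x axis of upper_tier, either way round below 0.09 rad and angle between inner_lid's own z axis and vertical below 0.06 rad and z of outer_lid in the frame of inner_lid above 0.075 m and horizontal distance between outer_lid and inner_lid below 0.06 m and angle between outer_lid's own z axis and vertical below 0.2 rad and linear speed of outer_lid below 0.03 m/s and contact force between the fingers and outer_lid above 1 N and contact force between each of outer_lid, the fingers and inner_lid below 0.05 N and contact force between outer_lid and upper_tier below 0.05 N and contact force between the fingers and lower_tier below 0.05 N); the arm keeps its last pose, push and grip.
It fails at once if the outer lid comes off the inner lid while the inner lid is not seated on the pile (z of outer_lid in the frame of inner_lid above 0.02 m and not (x of inner_lid in the frame of upper_tier between -0.007 and 0.007 m and y of inner_lid in the frame of upper_tier between -0.007 and 0.007 m and z of inner_lid in the frame of upper_tier between 0.036 and 0.042 m and angle between the x axis of inner_lid and the x axis of upper_tier, either way round below 0.09 rad and angle between inner_lid's own z axis and vertical below 0.06 rad)).
It fails at once if the upper tier is dropped onto the pile from more than about 15 mm (height (world z) of upper_tier above 0.067 m and horizontal distance between upper_tier and lower_tier below 0.1 m and contact force between the fingers and upper_tier below 0.01 N).
It fails at once if the double lid is dropped onto the pile from more than about 15 mm (height (world z) of inner_lid above 0.106 m and horizontal distance between inner_lid and upper_tier below 0.1 m and contact force between the fingers and inner_lid below 0.01 N).
It fails at once if the mug, the tub or the cartons are moved more than 20 mm (distance of any of mug, band_tub, carton_stack from where it was at the start of the episode above 0.02 m).
It also fails if it takes over 64 s, if anything falls off the work surface, if the arm or the gripper's body presses on something with over 40 N, if the wrist force passes 120 N, or if a joint passes its speed limit or range.

### The arm

A 6-joint arm with a two-finger parallel gripper is mounted at the origin on the work surface. World frame = base frame: x ahead of the robot, y to its left, z up, the work surface at z = 0. Lengths are in m, angles in rad, forces in N, time in s.
With the tool pointing down it reaches from about 0.3 to 0.85 m from the base axis. Payload 5.4 kg.
Tool frame: the origin (TCP) lies at the very end of the fingers, on their centre line; the grasp point (between the pads) lies 19 mm behind it (r.tcp_to_grasp is the distance from the TCP to the grasp point, in m); z points along the fingers, y is the line along which they close (so a half turn about z gives the same grasp; the last joint's range is limited). The gripper opens to 85 mm and grips with 20 to 120 N. Pads are 22 mm wide; open, the fingers measure 114 mm over their backs; the gripper's body (76 mm by 85 mm) begins 54 mm behind the grasp point. The pads swing forward as they close: fully open they stand 13 mm farther back than shut.
Start: joints at [-1.452, 0.158, 1.597, -0, 1.386, -0.21], TCP at [0.186, -0.544, 0.231] pointing down, gripper open.
Joint ranges: [-2.91, 2.91], [-0.94, 2.29], [0.18, 2.7], [-1.29, 4.43], [0.17, 2.64], [-3, 3]. Speed limits (rad/s): [2.57, 2.57, 3.14, 3.14, 3.14, 3.14].

### API

Orientations are given as a unit quaternion [w, x, y, z].
In Python, from station import observe, camera, camera_info, job, silhouettes, landmark_of, r gives the robot as it stands.
- The arm moves only by the shell command python3 -m pendant 'ROWS' [FORCE]. ROWS is JSON, a list of rows, each a list of 5 numbers: the shift along the tool's x, y, z each as a share of 0.02 m, from -1 to 1, then the turn about the tool's z as a share of 4 degrees, from -1 to 1, then the opening, from 0 (shut) to 1 (fully open). In form: [[x, y, z, turn, fingers], ...]. A call has 1 to 20 rows; each row shifts and turns the commanded pose from where the row before left it, along the tool's axes as they then stand; what a row does not reach is not made up. A row lasts 1/12 s, in which the tool goes at most 41.7 mm and 7.16 degrees, less where a joint would pass 70% of its speed; a pose out of reach is approached as far as the arm can. A call with a number of a shift or a turn outside -1 to 1 is refused whole. A call with a gripper value outside its range is refused whole. The fingers move at their own pace and stop on an object; FORCE is the grip in N (left out, the last holds). Time passes only in rows, so rows that do not move let the fingers close. It gives the time, the measured TCP pose, the force, the opening and the grip force at its end, in the units of the state.
- observe(): the state, without advancing time (a new reading comes with each control period).
- camera(name): name is "side" or "top"; returns (picture, depth): 420x560x3 uint8, red, green, blue; 420x560 float32, m along the optical axis (not along the pixel's ray), 0 where there is no reading.
- camera_info(name): a dict with "intrinsics" (3x3 intrinsics, pixels), "rvec" (rotation vector, rad) and "tvec" (3), from world to camera coordinates, as OpenCV has them. Camera axes: x right, y down, z forward; pixel columns grow to the right and rows downward; lengths in m; the calibration is good to about 2 mm. A picture is of the moment at which its call begins. camera_info takes no time and is no camera call.
- job.job_done(): hands the job in; it is judged then, once.
Trained networks look in the newest picture that a camera, given by its name, has taken for a name from the list of things; names that differ only in an ending like _2 or _b are one class to them, and where a whole thing is asked for, a point or a joint stands for the part that bears it (a point fixed in the world has none). Each returns a list of dicts, best first, with "confidence" (0 to 1); they miss things now and then, are a little off and sometimes report something else, mostly with a low value. They report only what shows in the picture. A call takes as long as a camera call. They do not tell look-alikes from the thing itself.
- silhouettes(camera, thing): "mask" (420x560 bool, what is visible of it).
- landmark_of(camera, thing): "point" ([x, y, z] in m, in world coordinates, good to about 4 mm: a listed point, or the origin of a listed thing).
The state is a dict: "time_s": time; "q": joint angles; "joint_velocities": joint speeds; "joint_torque": joint torques, N m; "tcp_pos": TCP position; "tcp_rot": TCP orientation; "force": force on the tool from outside, world axes, zero at the start; "moment": the same for the moment, N m; "grip_width": finger opening in m; "gripper_force": force on a finger pad.
Only numpy, scipy, OpenCV 4.12 (cv2) and the standard library are available. Lean on these libraries where they do the work, as an engineer would, in place of code of your own. Each camera call takes 0.05 s, during which the arm holds its last target. There are 200 camera calls.

## Working session

There is one attempt and no reset: what is moved stays moved. The work goes in short steps, Python scripts to look and compute and a shell command to move; the robot and the scene stay as the last step left them, time stands still between calls to the robot, and variables do not carry over. Pictures are saved under pics/ and viewed, at most 10 in all, crops included, and the job is handed in when it is done.

```bash
ls; mkdir -p pics
cat > h.py <<'E'
import numpy as np, cv2
from station import observe, camera, camera_info, job, silhouettes, landmark_of, r
def cam(n):
    i=camera_info(n); K=np.array(i["intrinsics"]); R=cv2.Rodrigues(np.array(i["rvec"],float))[0]; return K,R,np.array(i["tvec"],float).ravel()
def cloud(n,d,mask):
    K,R,t=cam(n); v,u=np.nonzero(mask&(d>0)); z=d[v,u]
    return (np.c_[(u-K[0,2])*z/K[0,0],(v-K[1,2])*z/K[1,1],z]-t)@R
def proj(n,p):
    K,R,t=cam(n); c=R@np.asarray(p)+t; return (K@c/c[2])[:2].round().astype(int)
E
python3 - <<'E'
from h import *
o=observe(); print({k:np.round(v,3) for k,v in o.items()})
for n in("top","side"):
    p,d=camera(n); cv2.imwrite(f"pics/{n}0.png",p[...,::-1])
    np.savez(f"{n}0.npz",p=p,d=d)
    print(n,"campos",-cam(n)[1].T@cam(n)[2])
    for th in["lower_tier","upper_tier","inner_lid","lid_grip","outer_lid","collar","tray","mug","band_tub","carton_stack"]:
        print(n,th,[(np.round(l["point"],3).tolist(),round(l["confidence"],2),proj(n,l["point"]).tolist()) for l in landmark_of(n,th)])
E
```

```text
pics
{'time_s': np.float64(0.0), 'q': array([-1.452,  0.159,  1.598, -0.   ,  1.386, -0.21 ]), 'joint_velocities': array([-0.   , -0.001,  0.001, -0.001, -0.002, -0.001]), 'joint_torque': array([ 0.0000e+00, -3.9600e+01, -3.3143e+01, -0.0000e+00,  9.0000e-03,
       -0.0000e+00]), 'tcp_pos': array([ 0.186, -0.544,  0.23 ]), 'tcp_rot': array([-0.001,  0.987,  0.164,  0.   ]), 'force': array([0.511, 0.518, 0.141]), 'moment': array([0.053, 0.019, 0.022]), 'gripper_force': np.float64(0.0), 'grip_width': np.float64(0.085)}
top campos [ 0.40028071 -0.09394014  1.27134619]
top lower_tier [([0.442, 0.288, 0.004], 0.65, [128, 243]), ([0.505, -0.01, 0.002], 0.48, [251, 219])]
top upper_tier [([0.449, -0.29, -0.004], 0.91, [365, 245]), ([0.628, -0.366, -0.002], 0.89, [397, 173]), ([0.266, -0.286, 0.005], 0.75, [364, 322]), ([0.434, -0.482, 0.004], 0.57, [445, 252])]
top inner_lid [([0.501, -0.009, -0.0], 0.58, [250, 221])]
top lid_grip [([0.501, -0.008, 0.054], 0.77, [249, 220])]
top outer_lid [([0.502, -0.007, 0.009], 0.61, [249, 221])]
top collar [([0.505, -0.012, 0.032], 0.95, [251, 218]), (
[... 371 characters left out ...]
.25, [127, 244])]
side campos [0.28239862 0.72548569 0.77120022]
side lower_tier [([0.443, 0.293, 0.005], 0.97, [262, 379])]
side upper_tier [([0.262, -0.29, -0.001], 0.97, [393, 196]), ([0.631, -0.363, 0.002], 0.95, [264, 162]), ([0.451, -0.294, 0.002], 0.82, [321, 185]), ([0.433, -0.48, -0.001], 0.81, [339, 149])]
side inner_lid []
side lid_grip [([0.505, -0.008, 0.052], 0.64, [273, 239])]
side outer_lid [([0.502, -0.01, 0.013], 0.68, [274, 251])]
side collar [([0.498, -0.014, 0.029], 0.95, [277, 245])]
side tray []
side mug []
side band_tub [([0.74, 0.209, -0.008], 0.73, [133, 313])]
side carton_stack [([0.505, -0.01, 0.051], 0.64, [273, 239]), ([0.754, -0.008, -0.004], 0.57, [171, 239])]
```

View pics/top0.png

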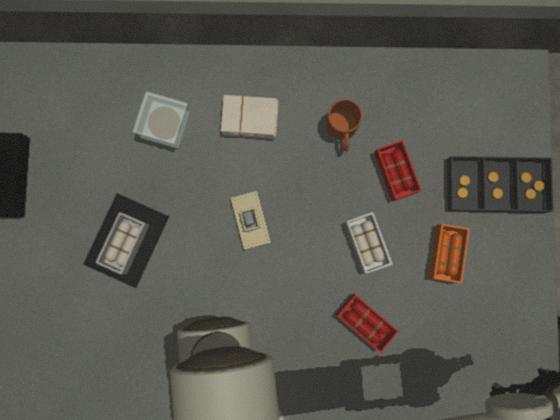

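View pics/side0.png

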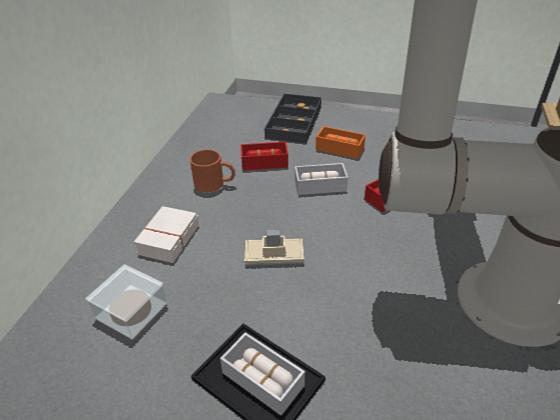

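Candidates for the upper tier in the top view are aluminium (368,242), red (398,170), red (366,322) and orange (450,253). I choose the aluminium one. Its twin in the black tray at (122,243) is the lower tier, and the double lid is at (250,220). Next I measure poses and check a crop.

```bash
cat >> h.py <<'E'
def rect(n,d,mask,zlo,zhi):
    P=cloud(n,d,mask); P=P[(P[:,2]>zlo)&(P[:,2]<zhi)]
    # drop outliers: dense occupancy
    (c,s,a)=cv2.minAreaRect(P[:,:2].astype(np.float32)); 
    if s[0]<s[1]: a+=90; s=s[::-1]
    a=(a+90)%180-90
    return np.round(c,4),np.round(s,4),round(a,1),round(float(np.median(P[:,2])),4),len(P)
def box(c,rad,n="top"):
    m=np.zeros((420,560),bool); m[c[1]-rad:c[1]+rad,c[0]-rad:c[0]+rad]=1; return m
E
python3 - <<'E'
from h import *
D=np.load("top0.npz"); d=D["d"]; p=D["p"]
for nm,c,lo,hi in[("upper",(368,242),.035,.055),("lower",(122,243),.04,.06),("lid",(250,220),.012,.03),("lidtop",(250,220),.06,.085),("collar",(250,220),.036,.05),("tray",(126,240),.005,.02)]:
    print(nm,rect("top",d,box(c,45 if nm=="tray" else 33),lo,hi))
camera("top")
for th in["upper_tier","lower_tier","outer_lid"]:
  for s in silhouettes("top",th):
    v,u=np.nonzero(s["mask"]); print(th,round(s["confidence"],2),u.mean().round(),v.mean().round(),rect("top",d,s["mask"],.012 if th=="outer_lid" else .038,.06 if th!="outer_lid" else .03))
cr=np.hstack([cv2.resize(p[y-35:y+35,x-35:x+35],(260,260),interpolation=2) for x,y in[(368,242),(122,243),(250,220)]])
cv2.imwrite("pics/crop.png",cr[...,::-1])
E
```

```text
upper (array([ 0.4538, -0.2923]), array([0.1298, 0.0667]), 20.5, 0.0443, 414)
lower (array([0.4419, 0.292 ]), array([0.1307, 0.0689]), -23.1, 0.0492, 570)
lid (array([ 0.5039, -0.01  ]), array([0.1304, 0.0665]), 16.3, 0.0205, 1218)
lidtop (array([ 0.5043, -0.0094]), array([0.0295, 0.0179]), 17.7, 0.0729, 102)
collar (array([ 0.5037, -0.0103]), array([0.0502, 0.038 ]), 16.3, 0.0442, 127)
tray (array([0.4514, 0.2946]), array([0.2212, 0.2168]), -88.9, 0.0088, 2677)
upper_tier 0.88 369.0 242.0 (array([ 0.4541, -0.2923]), array([0.1292, 0.0666]), 20.4, 0.0448, 335)
upper_tier 0.64 367.0 322.0 (array([ 0.2671, -0.2905]), array([0.1314, 0.066 ]), 50.5, 0.0448, 302)
upper_tier 0.63 449.0 253.0 (array([ 0.4328, -0.484 ]), array([0.13  , 0.0691]), -9.1, 0.0447, 389)
upper_tier 0.56 397.0 170.0 (array([ 0.6294, -0.3625]), array([0.1305, 0.0679]), 20.2, 0.0447, 360)
lower_tier 0.84 123.0 244.0 (array([0.4416, 0.2917]), array([0.1304, 0.0681]), -23.2, 0.0452, 752)
lower_tier 0.54 251.0 220.0 (array([ 0.5037, -0.0103]), array([0.0502, 0.038 ]), 16.3, 0.0442, 119)
lower_tier 0.19 368.0 242.0 (array([ 0.4542, -0.2922]), array([0.1291, 0.0666]), 20.7, 0.0447, 300)
outer_lid 0.88 250.0 220.0 (array([ 0.5034, -0.0101]), array([0.129 , 0.0664]), 16.4, 0.0207, 1122)
```

View pics/crop.png

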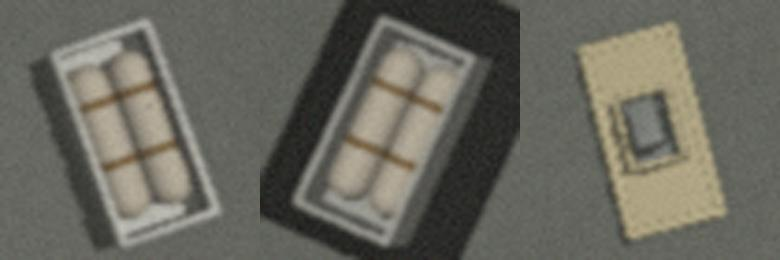

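Upper tier: (0.454,-0.292), 20.5°. Lower: (0.442,0.292), -23.1°. Lid: (0.504,-0.010), 16.3°. All sizes and heights match the description, and the crop confirms plain aluminium for both tiers. Moving above the upper tier.

```bash
cat >> h.py <<'E'
from scipy.spatial.transform import Rotation as Ro
def go(x,y,z,ang):
    "turn first, then shift: print units"
    o=observe(); w=np.array(o["tcp_rot"]); M=Ro.from_quat(w[[1,2,3,0]]).as_matrix(); p=np.array(o["tcp_pos"])
    a=np.degrees(np.arctan2(M[1,0],M[0,0])); dd=(ang-a+180)%360-180
    g=np.radians(ang); e=np.array([x,y,z])-p
    print("t",round(float(o["time_s"]),2),"tcp",p.round(4),"ang",round(a,2),"tilt",np.degrees(np.arccos(-M[2,2])).round(2),"w",round(float(o["grip_width"]),4),"gf",round(float(o["gripper_force"]),1),"F",np.round(o["force"],1),"\n turn",round(-dd/4,2),"x",round((e[0]*np.cos(g)+e[1]*np.sin(g))/.02,2),"y",round((e[0]*np.sin(g)-e[1]*np.cos(g))/.02,2),"z",round(-e[2]/.02,2))
E
python3 -c "
from h import *
go(.454,-.2923,.12,20.5)"
```

```text
t 1.3 tcp [ 0.1857 -0.5442  0.2313] ang 18.84 tilt 0.0 w 0.0856 gf 0.0 F [-0.7 -0.   0.3] 
 turn -0.42 x 16.98 y -7.1 z 5.57
```

```bash
python3 -m pendant '[[0,0,0,-0.42,1],[1,-0.42,0.2,0,1],[1,-0.42,0.3,0,1],[1,-0.42,0.3,0,1],[1,-0.42,0.3,0,1],[1,-0.42,0.3,0,1],[1,-0.42,0.3,0,1],[1,-0.42,0.3,0,1],[1,-0.42,0.3,0,1],[1,-0.42,0.3,0,1],[1,-0.42,0.3,0,1],[1,-0.42,0.3,0,1],[1,-0.42,0.3,0,1],[1,-0.42,0.3,0,1],[1,-0.42,0.3,0,1],[1,-0.42,0.3,0,1],[1,-0.42,0.3,0,1],[1,-0.42,0.3,0,1],[0,0,0,0,1]]' 60
python3 -c "
from h import *
go(.454,-.2923,.009,20.5)"
```

```text
time_s: 2.88
tcp_pos: [0.4554, -0.2883, 0.13]
tcp_rot: [-0.001, 0.984, 0.18, -0.0]
force: [-0.1, 0.8, -0.5]
grip_width: 0.0855
gripper_force: 0.0
t 2.88 tcp [ 0.4554 -0.2883  0.13  ] ang 20.7 tilt 0.15 w 0.0855 gf 0.0 F [-0.1  0.8 -0.5] 
 turn 0.05 x -0.14 y 0.16 z 6.05
```

```bash
python3 -m pendant '[[-0.1,0.14,0.5,0.04,1],[0,0,1,0,1],[0,0,1,0,1],[0,0,1,0,1],[0,0,1,0,1],[0,0,0.8,0,1],[0,0,0.5,0,1],[0,0,0.25,0,1],[0,0,0,0,1]]'
python3 -c "
from h import *
go(.454,-.2923,.009,20.5)"
```

```text
time_s: 3.63
tcp_pos: [0.4522, -0.2947, 0.0093]
tcp_rot: [-0.001, 0.984, 0.176, -0.001]
force: [-0.3, -0.4, -0.2]
grip_width: 0.0858
gripper_force: 0.0
t 3.63 tcp [ 0.4522 -0.2947  0.0093] ang 20.31 tilt 0.1 w 0.0858 gf 0.0 F [-0.3 -0.4 -0.2] 
 turn -0.05 x 0.13 y -0.08 z 0.02
```

```bash
python3 -m pendant '[[0,0,0,0,0.6],[0,0,0,0,0.6],[0,0,0,0,0.6],[0,0,0,0,0.6],[0,0,0,0,0.6],[0,0,0,0,0.6]]' 50
python3 -c "
from h import *
go(.454,-.2923,.009,20.5)
go(.454,-.2923,.009,20.5)"
```

```text
time_s: 4.13
tcp_pos: [0.4539, -0.2955, 0.0116]
tcp_rot: [0.001, 0.984, 0.177, 0.001]
force: [-0.8, -0.9, 5.6]
grip_width: 0.0651
gripper_force: 58.2
t 4.13 tcp [ 0.4539 -0.2955  0.0116] ang 20.36 tilt 0.14 w 0.0651 gf 58.2 F [-0.8 -0.9  5.6] 
 turn -0.03 x 0.06 y -0.15 z 0.13
t 4.13 tcp [ 0.4539 -0.2955  0.0116] ang 20.36 tilt 0.14 w 0.0651 gf 58.2 F [-0.8 -0.9  5.6] 
 turn -0.03 x 0.06 y -0.15 z 0.13
```

```bash
python3 -m pendant '[[0,0,-0.5,0,0.6],[0,0,-1,0,0.6],[0,0,-1,0,0.6],[0,0,-1,1,0.6],[0,0,-1,1,0.6],[0,0,-1,1,0.6],[0,0,-0.7,1,0.6],[0,0,-0.3,1,0.6],[0,0,0,1,0.6],[0,0,0,1,0.6],[0,0,0,1,0.6],[0,0,0,1,0.6],[0,0,0,1,0.6],[0,0,0,0.87,0.6],[0,0,0,0,0.6],[0,0,0,0,0.6]]'
python3 -c "
from h import *
go(.4418,.292,.14,-23.1)"
```

```text
time_s: 5.47
tcp_pos: [0.4528, -0.2941, 0.1401]
tcp_rot: [-0.0, 0.98, -0.199, -0.0]
force: [0.8, -0.1, -2.3]
grip_width: 0.0649
gripper_force: 57.2
t 5.47 tcp [ 0.4528 -0.2941  0.1401] ang -23.01 tilt 0.06 w 0.0649 gf 57.2 F [ 0.8 -0.1 -2.3] 
 turn 0.02 x -12.0 y -26.74 z 0.0
```

```bash
python3 -m pendant '[[-0.2,-0.5,0,0,0.6],[-0.45,-1,0,0,0.6],[-0.45,-1,0,0,0.6],[-0.45,-1,0,0,0.6],[-0.45,-1,0,0,0.6],[-0.45,-1,0,0,0.6],[-0.45,-1,0,0,0.6],[-0.45,-1,0,0,0.6],[-0.45,-1,0,0,0.6],[-0.45,-1,0,0,0.6],[-0.45,-1,0,0,0.6],[-0.45,-1,0,0,0.6],[-0.45,-1,0,0,0.6],[-0.45,-1,0,0,0.6],[-0.45,-1,0,0,0.6],[-0.45,-1,0,0,0.6],[-0.45,-1,0,0,0.6],[-0.45,-1,0,0,0.6],[-0.45,-1,0,0,0.6],[-0.45,-1,0,0,0.6]]'
python3 -m pendant '[[-0.45,-1,0,0,0.6],[-0.45,-1,0,0,0.6],[-0.45,-1,0,0,0.6],[-0.45,-1,0,0,0.6],[-0.45,-1,0,0,0.6],[-0.45,-1,0,0,0.6],[-0.2,-0.9,0,0,0.6],[0,-0.4,0,0,0.6],[0,0,0,0,0.6],[0,0,0,0,0.6],[0,0,0,0,0.6]]'
python3 - <<'E'
from h import *
go(.4418,.292,.14,-23.1)
p,d=camera("side"); p2,d2=camera("top"); cv2.imwrite("pics/s1.png",p[...,::-1]); np.savez("s1.npz",p=p,d=d,p2=p2,d2=d2)
for n,dd in(("side",d),("top",d2)):
  for th in("upper_tier","lower_tier"):
    for l in landmark_of(n,th): print(n,th,np.round(l["point"],4),round(l["confidence"],2))
go(.4418,.292,.14,-23.1)
E
```

```text
time_s: 7.13
tcp_pos: [0.4444, 0.1345, 0.1403]
tcp_rot: [-0.0, 0.98, -0.2, -0.0]
force: [0.3, -0.6, -2.3]
grip_width: 0.0653
gripper_force: 57.2
time_s: 8.05
tcp_pos: [0.449, 0.289, 0.1401]
tcp_rot: [0.0, 0.98, -0.201, -0.0]
force: [0.2, 0.2, -2.1]
grip_width: 0.065
gripper_force: 57.1
t 8.05 tcp [0.449  0.289  0.1401] ang -23.13 tilt 0.06 w 0.065 gf 57.1 F [ 0.2  0.2 -2.1] 
 turn -0.01 x -0.39 y 0.0 z 0.0
side upper_tier [ 0.2643 -0.2881 -0.    ] 0.92
side upper_tier [0.4482 0.2917 0.1282] 0.65
side upper_tier [ 0.6308 -0.3674 -0.0018] 0.6
side lower_tier [0.4415 0.2941 0.0071] 0.95
top upper_tier [0.445  0.2928 0.1257] 0.94
top upper_tier [ 0.6286 -0.3661  0.0013] 0.84
top upper_tier [ 0.2658 -0.2875  0.005 ] 0.71
top upper_tier [ 0.4333 -0.4818  0.0021] 0.7
top lower_tier [0.4391 0.2897 0.0064] 0.66
top lower_tier [ 0.5034 -0.0078  0.0088] 0.45
t 8.35 tcp [0.4494 0.2894 0.1403] ang -23.16 tilt 0.0 w 0.0653 gf 57.1 F [ 0.2  0.4 -2.5] 
 turn -0.02 x -0.4 y 0.03 z 0.02
```

View pics/s1.png

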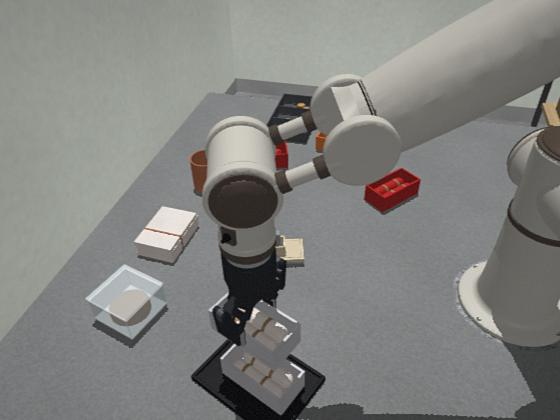

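The side view shows the tier held level at (255,330) above the lower tier at (262,375). I measure the offset between the two along the tier's axes, both from the side view.

Run:
```python
from h import *
S=np.load("s1.npz"); 
a=np.radians(-23.1); A=np.array([[np.cos(a),np.sin(a)],[np.sin(a),-np.cos(a)]])  # tool x,y
D0=np.load("side0.npz")
def ext(n,d,m,lo,hi,t):
    P=cloud(n,d,m); P=P[(P[:,2]>lo)&(P[:,2]<hi)]; Q=P[:,:2]@A.T
    print(t,len(P),"x",np.percentile(Q[:,0],[0,2,98,100]).round(4),"y",np.percentile(Q[:,1],[0,2,98,100]).round(4),"z",np.percentile(P[:,2],[1,99]).round(4))
print("expected lower centre",A@[.4418,.292],"tcp",A@observe()["tcp_pos"][:2])
camera("side")
for th,lo,hi in(("upper_tier",.12,.19),("lower_tier",.01,.06)):
    for s in silhouettes("side",th):
        m=cv2.erode(s["mask"].astype(np.uint8),np.ones((2,2)))>0
        try: ext("side",S["d"],m,lo,hi,"side "+th)
        except Exception as e: pass
ext("side",D0["d"],box((262,375),60),.045,.056,"side0 lowerrim")
ext("side",S["d"],box((262,370),60),.045,.056,"side lowerrim")
camera("top")
for s in silhouettes("top","upper_tier"):
    try: ext("top",S["d2"],s["mask"],.15,.185,"top upper")
    except Exception as e: pass
go(.4418,.292,.14,-23.1)
```

```text
expected lower centre [ 0.2918147  -0.44192242] tcp [ 0.29981124 -0.44246533]
side upper_tier 2595 x [0.2342 0.2348 0.3608 0.3639] y [-0.4784 -0.4774 -0.4137 -0.411 ] z [0.1314 0.1751]
side lower_tier 2716 x [0.2255 0.2262 0.3531 0.3547] y [-0.4777 -0.4767 -0.4128 -0.4102] z [0.011  0.0528]
side lower_tier 662 x [0.2043 0.205  0.391  0.3922] y [-0.5176 -0.5165 -0.3777 -0.3763] z [0.0101 0.0151]
side0 lowerrim 788 x [0.2252 0.2264 0.356  0.3577] y [-0.4778 -0.4766 -0.4101 -0.4085] z [0.0451 0.0538]
side lowerrim 563 x [0.2256 0.2261 0.3556 0.3575] y [-0.4775 -0.4766 -0.4105 -0.4091] z [0.0452 0.0539]
top upper 979 x [0.2358 0.2382 0.365  0.3657] y [-0.4758 -0.4728 -0.4088 -0.408 ] z [0.1508 0.1777]
t 8.6 tcp [0.4494 0.2898 0.1404] ang -23.12 tilt 0.0 w 0.0653 gf 57.1 F [ 0.2  0.8 -3.5] 
 turn -0.01 x -0.39 y 0.05 z 0.02
```

```bash
python3 -m pendant '[[-0.43,0.03,0,0,0.6],[0,0,0.5,0,0.6],[0,0,1,0,0.6],[0,0,1,0,0.6],[0,0,0.7,0,0.6],[0,0,0.3,0,0.6],[0,0,0,0,0.6],[0,0,0,0,0.6]]'
python3 - <<'E'
from h import *
go(.4418,.292,.061,-23.1)
a=np.radians(-23.1); A=np.array([[np.cos(a),np.sin(a)],[np.sin(a),-np.cos(a)]])
p,d=camera("side"); cv2.imwrite("pics/s2.png",p[250:420,150:370,::-1].repeat(3,0).repeat(3,1))
P=cloud("side",d,box((260,360),70)); Q=P[:,:2]@A.T
for lo,hi in((.03,.05),(.07,.095),(.095,.12)):
    k=(P[:,2]>lo)&(P[:,2]<hi)&(abs(Q[:,0]-.292)<.09); print(lo,np.percentile(Q[k,0],[0,2,98,100]).round(4),np.percentile(Q[k,1],[0,2,98,100]).round(4))
E
```

```text
time_s: 9.27
tcp_pos: [0.4411, 0.2928, 0.0703]
tcp_rot: [0.0, 0.98, -0.2, -0.0]
force: [0.5, 0.7, -2.2]
grip_width: 0.0654
gripper_force: 57.2
t 9.27 tcp [0.4411 0.2928 0.0703] ang -23.11 tilt 0.01 w 0.0654 gf 57.2 F [ 0.5  0.7 -2.2] 
 turn -0.0 x 0.05 y 0.02 z 0.46
0.03 [0.2252 0.226  0.3521 0.3554] [-0.4778 -0.4771 -0.4139 -0.4105]
0.07 [0.2256 0.2262 0.353  0.357 ] [-0.491  -0.4817 -0.4142 -0.3964]
0.095 [0.2259 0.2264 0.3555 0.3574] [-0.491  -0.4894 -0.4079 -0.3885]
```

View pics/s2.png

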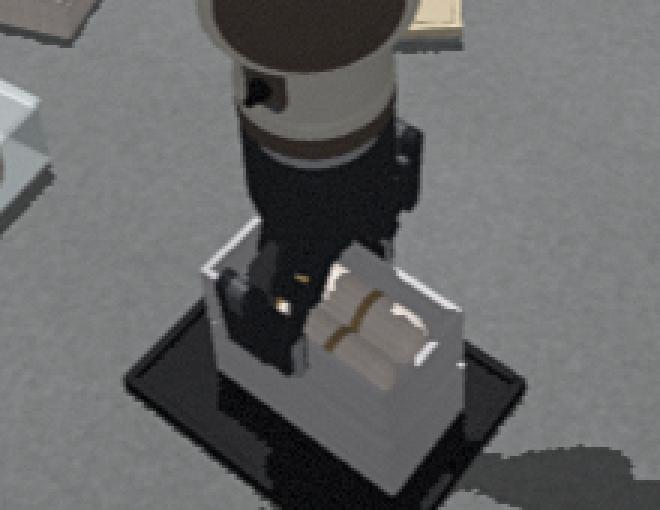

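The crop shows the two tiers flush at the ends to about 0.5 mm, with a gap of about 9 mm. Lowering gently.

```bash
python3 -m pendant '[[0,0,0.15,0,0.6],[0,0,0.1,0,0.6],[0,0,0.05,0,0.6],[0,0,0.05,0,0.6],[0,0,0,0,0.6]]'; python3 -m pendant '[[0,0,0.05,0,0.6],[0,0,0,0,0.6]]'
```

```text
time_s: 9.73
tcp_pos: [0.4411, 0.2926, 0.0632]
tcp_rot: [0.0, 0.98, -0.2, -0.0]
force: [-0.2, -0.1, -3.2]
grip_width: 0.0657
gripper_force: 57.2
time_s: 9.9
tcp_pos: [0.4414, 0.2928, 0.0626]
tcp_rot: [-0.0, 0.98, -0.2, 0.0]
force: [-0.5, -0.2, 0.4]
grip_width: 0.0652
gripper_force: 57.4
```

```bash
python3 -m pendant '[[0,0,0.05,0,0.6],[0,0,0,0,0.6]]'; python3 -m pendant '[[0,0,0,0,1],[0,0,0,0,1],[0,0,0,0,1],[0,0,0,0,1],[0,0,0,0,1],[0,0,0,0,1]]'; python3 -m pendant '[[0,0,-0.5,0,1],[0,0,-1,0,1],[0,0,-1,0,1],[0,0,-1,0,1],[0,0,-1,0,1],[0,0,-0.5,0,1],[0,0,0,0,1]]'
python3 - <<'E'
from h import *
go(.5037,-.0101,.12,16.3)
a=np.radians(-23.1); A=np.array([[np.cos(a),np.sin(a)],[np.sin(a),-np.cos(a)]])
p,d=camera("side")
P=cloud("side",d,box((260,360),70)); Q=P[:,:2]@A.T
for lo,hi in((.03,.048),(.06,.088),(.091,.1)):
    k=(P[:,2]>lo)&(P[:,2]<hi)&(abs(Q[:,0]-.292)<.09); print(lo,np.percentile(Q[k,0],[0,2,98,100]).round(4),np.percentile(Q[k,1],[0,2,98,100]).round(4))
print(np.percentile(P[P[:,2]<.105,2],99.5))
E
```

```text
time_s: 10.07
tcp_pos: [0.4414, 0.2928, 0.0626]
tcp_rot: [0.0, 0.98, -0.2, 0.0]
force: [-3.6, -1.0, 8.2]
grip_width: 0.0652
gripper_force: 58.5
time_s: 10.57
tcp_pos: [0.4412, 0.2927, 0.0612]
tcp_rot: [-0.0, 0.98, -0.2, 0.0]
force: [1.0, 0.2, -0.7]
grip_width: 0.0851
gripper_force: 0.0
time_s: 11.15
tcp_pos: [0.4431, 0.2934, 0.1647]
tcp_rot: [-0.002, 0.98, -0.2, 0.003]
force: [-0.2, 0.7, 0.2]
grip_width: 0.085
gripper_force: 0.0
t 11.15 tcp [0.4431 0.2934 0.1647] ang -23.12 tilt 0.35 w 0.085 gf 0.0 F [-0.2  0.7  0.2] 
 turn -9.85 x -1.35 y 15.42 z 2.23
0.03 [0.2253 0.2259 0.3518 0.3568] [-0.4778 -0.4772 -0.4146 -0.4105]
0.06 [0.2258 0.2268 0.3533 0.3577] [-0.479  -0.4781 -0.4145 -0.411 ]
0.091 [0.2264 0.2269 0.3546 0.3578] [-0.4786 -0.478  -0.4115 -0.4102]
0.09737008578440558
```

Stacked flush within 1 mm. Going to the lid.

```bash
python3 -m pendant '[[0,0,0,-1,1],[0,0,0,-1,1],[0,0,0,-1,1],[0,0,0,-1,1],[0,0,0,-1,1],[0,0,0,-1,1],[0,0,0,-1,1],[0,0,0,-1,1],[0,0,0,-1,1],[0,0,0,-0.85,0.6]]'; python3 -m pendant '[[0,0.5,0,0,0.6],[-0.1,1,0,0,0.6],[-0.1,1,0,0,0.6],[-0.1,1,0,0,0.6],[-0.1,1,0,0,0.6],[-0.1,1,0,0,0.6],[-0.1,1,0,0,0.6],[-0.1,1,0,0,0.6],[-0.1,1,0,0,0.6],[-0.1,1,0,0,0.6],[-0.1,1,0,0,0.6],[-0.1,1,0,0,0.6],[-0.1,1,0,0,0.6],[-0.1,1,0,0,0.6],[-0.05,1,0,0,0.6],[0,0.7,0,0,0.6],[0,0.25,0,0,0.6],[0,0,0,0,0.6],[0,0,0,0,0.6],[0,0,0,0,0.6]]' 40
python3 - <<'E'
from h import *
go(.5037,-.0101,.049,16.3); camera("side")
go(.5037,-.0101,.049,16.3)
E
```

```text
time_s: 12.03
tcp_pos: [0.4401, 0.2922, 0.1593]
tcp_rot: [0.0, 0.99, 0.143, -0.002]
force: [-1.1, 0.2, -0.4]
grip_width: 0.0755
gripper_force: 0.0
time_s: 13.7
tcp_pos: [0.5013, -0.0108, 0.1609]
tcp_rot: [-0.0, 0.99, 0.142, -0.0]
force: [0.4, 0.1, -0.2]
grip_width: 0.0513
gripper_force: 0.0
t 13.7 tcp [ 0.5013 -0.0108  0.1609] ang 16.29 tilt 0.06 w 0.0513 gf 0.0 F [ 0.4  0.1 -0.2] 
 turn -0.0 x 0.12 y -0.0 z 5.59
t 13.75 tcp [ 0.5015 -0.0107  0.161 ] ang 16.31 tilt 0.04 w 0.0513 gf 0.0 F [ 0.1  0.7 -0.5] 
 turn 0.0 x 0.12 y 0.0 z 5.6
```

```bash
python3 -m pendant '[[0.12,0,0.5,0,0.6],[0,0,1,0,0.6],[0,0,1,0,0.6],[0,0,1,0,0.6],[0,0,1,0,0.6],[0,0,0.6,0,0.6],[0,0,0.3,0,0.6],[0,0,0.15,0,0.6],[0,0,0,0,0.6],[0,0,0,0,0.6]]'
python3 - <<'E'
from h import *
go(.5037,-.0101,.049,16.3)
p,d=camera("side"); cv2.imwrite("pics/s3.png",p[170:290,190:350,::-1].repeat(4,0).repeat(4,1))
E
```

```text
time_s: 14.58
tcp_pos: [0.5048, -0.0108, 0.0509]
tcp_rot: [0.0, 0.99, 0.142, 0.001]
force: [0.6, 0.0, 0.2]
grip_width: 0.0511
gripper_force: 0.0
t 14.58 tcp [ 0.5048 -0.0108  0.0509] ang 16.29 tilt 0.07 w 0.0511 gf 0.0 F [0.6 0.  0.2] 
 turn -0.0 x -0.04 y -0.05 z 0.1
```

View pics/s3.png

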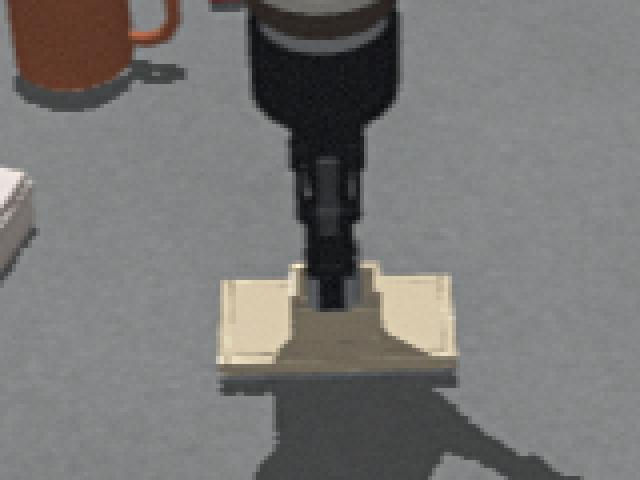

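The crop shows the fingers straddling the steel head just above the collar, centred at about (330,290). Closing on it.

```bash
python3 -m pendant '[[0,0,0.1,0,0.6],[0,0,0,0,0.1],[0,0,0,0,0.1],[0,0,0,0,0.1],[0,0,0,0,0.1],[0,0,0,0,0.1],[0,0,0,0,0.1],[0,0,0,0,0.1],[0,0,0,0,0.1]]' 60
python3 -m pendant '[[0,0,-0.2,0,0.1],[0,0,-0.5,0,0.1],[0,0,-0.5,0,0.1],[0,0,0,0,0.1],[0,0,0,0,0.1]]'
```

```text
time_s: 15.38
tcp_pos: [0.5043, -0.0108, 0.0485]
tcp_rot: [-0.0, 0.99, 0.142, 0.0]
force: [-1.1, 0.7, 2.7]
grip_width: 0.0168
gripper_force: 61.7
time_s: 15.8
tcp_pos: [0.5051, -0.0111, 0.0735]
tcp_rot: [0.001, 0.99, 0.142, 0.001]
force: [-0.2, -0.2, -2.8]
grip_width: 0.0167
gripper_force: 61.1
```

Run:
```python
from h import *
p,d=camera("side"); cv2.imwrite("pics/s4.png",p[170:290,190:350,::-1].repeat(4,0).repeat(4,1))
go(.4418,.292,.25,-23.1)
```

```text
t 15.85 tcp [ 0.5045 -0.011   0.0728] ang 16.28 tilt 0.06 w 0.0168 gf 61.1 F [ 0.4 -0.5 -3.6] 
 turn 9.84 x -8.83 y -12.7 z -8.86
```

View pics/s4.png

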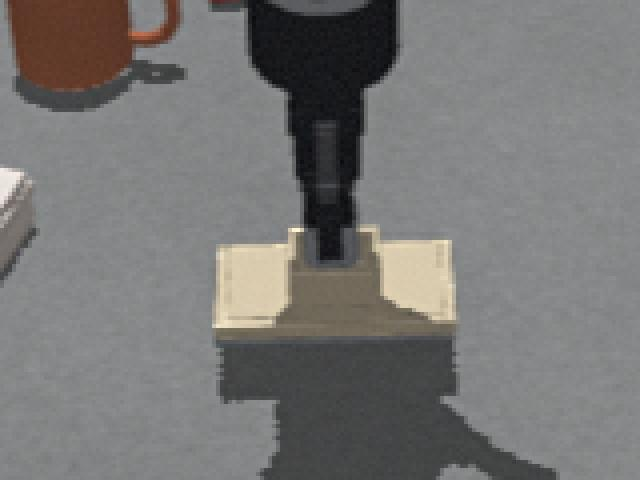

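Both lids came up level and still nested (outer lid edge at about y=335 in the crop). Carrying to the pile.

```bash
python3 -m pendant '[[0,0,-0.5,0.4,0.1],[0,0,-1,0.8,0.1],[0,0,-1,0.8,0.1],[0,0,-1,0.8,0.1],[0,0,-1,0.8,0.1],[0,0,-1,0.8,0.1],[0,0,-0.6,0.8,0.1],[0,0,-0.3,0.8,0.1],[0,0,0,0.8,0.1],[0,0,0,0.8,0.1],[0,0,0,0.8,0.1],[0,0,0,0.8,0.1],[0,0,0,0.64,0.1],[0,0,0,0,0.1]]'
python3 -m pendant '[[-0.3,-0.4,0,0,0.1],[-0.6,-0.86,0,0,0.1],[-0.6,-0.86,0,0,0.1],[-0.6,-0.86,0,0,0.1],[-0.6,-0.86,0,0,0.1],[-0.6,-0.86,0,0,0.1],[-0.6,-0.86,0,0,0.1],[-0.6,-0.86,0,0,0.1],[-0.6,-0.86,0,0,0.1],[-0.6,-0.86,0,0,0.1],[-0.6,-0.86,0,0,0.1],[-0.6,-0.86,0,0,0.1],[-0.6,-0.86,0,0,0.1],[-0.6,-0.86,0,0,0.1],[-0.5,-0.7,0,0,0.1],[-0.2,-0.4,0,0,0.1],[0,0,0,0,0.1],[0,0,0,0,0.1],[0,0,0,0,0.1]]'
python3 - <<'E'
from h import *
a=np.radians(-23.1); A=np.array([[np.cos(a),np.sin(a)],[np.sin(a),-np.cos(a)]])
go(.4418,.292,.139,-23.1)
p,d=camera("side"); cv2.imwrite("pics/s5.png",p[210:420,120:400,::-1].repeat(2,0).repeat(2,1))
P=cloud("side",d,box((255,320),95)); Q=P[:,:2]@A.T
for z in np.arange(.06,.19,.01):
    k=(P[:,2]>z)&(P[:,2]<z+.01)&(abs(Q[:,0]-.292)<.09)&(abs(Q[:,1]+.442)<.055)
    if k.sum()>20: print(z.round(3),k.sum(),np.percentile(Q[k,0],[0,2,98,100]).round(4),np.percentile(Q[k,1],[0,2,98,100]).round(4))
go(.4418,.292,.139,-23.1)
E
```

```text
time_s: 17.02
tcp_pos: [0.5037, -0.0107, 0.1996]
tcp_rot: [-0.0, 0.98, -0.201, -0.001]
force: [0.3, 1.1, -2.6]
grip_width: 0.0167
gripper_force: 61.1
time_s: 18.6
tcp_pos: [0.4418, 0.2907, 0.2002]
tcp_rot: [0.0, 0.98, -0.2, -0.0]
force: [-0.5, -0.5, -2.6]
grip_width: 0.0168
gripper_force: 61.1
t 18.6 tcp [0.4418 0.2907 0.2002] ang -23.09 tilt 0.04 w 0.0168 gf 61.1 F [-0.5 -0.5 -2.6] 
 turn 0.0 x -0.02 y -0.06 z 3.06
0.06 345 [0.2263 0.2266 0.3542 0.3572] [-0.4784 -0.4782 -0.4147 -0.4114]
0.07 821 [0.2261 0.2268 0.3534 0.3559] [-0.4788 -0.4779 -0.4148 -0.4117]
0.08 965 [0.2259 0.2267 0.3535 0.3567] [-0.4784 -0.478  -0.4152 -0.4112]
0.09 572 [0.2264 0.2267 0.3556 0.3577] [-0.4787 -0.4781 -0.412  -0.4107]
0.15 28 [0.2273 0.2274 0.3507 0.3566] [-0.4762 -0.4762 -0.4146 -0.4127]
0.16 429 [0.2253 0.2258 0.3526 0.3564] [-0.4771 -0.4767 -0.4138 -0.4081]
0.17 1889 [0.2254 0.227  0.3524 0.3562] [-0.4764 -0.4749 -0.4116 -0.4087]
0.18 212 [0.2647 0.2654 0.3143 0.3163] [-0.4616 -0.4615 -0.4258 -0.4247]
t 18.65 tcp [0.4419 0.2906 0.2002] ang -23.12 tilt 0.03 w 0.0171 gf 61.1 F [-0.2  0.4 -3.5] 
 turn -0.01 x -0.03 y -0.06 z 3.06
```

View pics/s5.png

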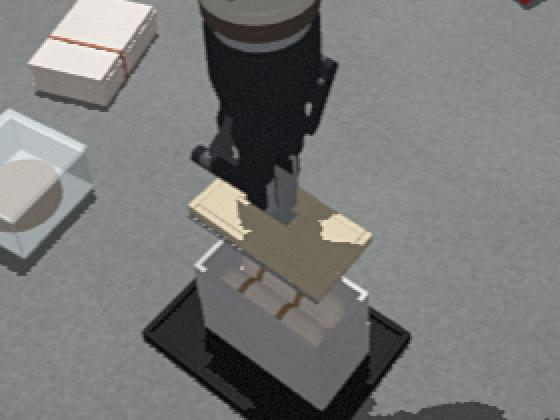

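The lid is level and square over the mouth, about 2 mm off in y. Correcting that and lowering.

```bash
python3 -m pendant '[[0.03,-0.1,0.5,0,0.1],[0,0,0.9,0,0.1],[0,0,0.7,0,0.1],[0,0,0.35,0,0.1],[0,0,0.15,0,0.1],[0,0,0,0,0.1],[0,0,0,0,0.1]]'
python3 -m pendant '[[0,0,0.1,0,0.1],[0,0,0.1,0,0.1],[0,0,0.1,0,0.1],[0,0,0,0,0.1]]'
python3 -m pendant '[[0,0,0.05,0,0.1],[0,0,0.05,0,0.1],[0,0,0,0,0.1]]'
```

```text
time_s: 19.23
tcp_pos: [0.4435, 0.293, 0.1488]
tcp_rot: [-0.0, 0.98, -0.2, 0.0]
force: [0.2, -0.3, -1.9]
grip_width: 0.0172
gripper_force: 61.0
time_s: 19.57
tcp_pos: [0.4429, 0.293, 0.1421]
tcp_rot: [0.0, 0.98, -0.2, -0.0]
force: [-0.4, 0.2, -2.3]
grip_width: 0.0172
gripper_force: 61.1
time_s: 19.82
tcp_pos: [0.4429, 0.293, 0.1401]
tcp_rot: [0.0, 0.98, -0.2, -0.0]
force: [-0.2, -0.2, -3.2]
grip_width: 0.0168
gripper_force: 61.1
```

```bash
python3 -m pendant '[[0,0,0.04,0,0.1],[0,0,0,0,0.1]]'
python3 -m pendant '[[0,0,0.04,0,0.1],[0,0,0,0,0.1]]'
```

```text
time_s: 19.98
tcp_pos: [0.443, 0.293, 0.1394]
tcp_rot: [0.0, 0.98, -0.2, -0.0]
force: [0.4, -0.0, -2.2]
grip_width: 0.0171
gripper_force: 61.1
time_s: 20.15
tcp_pos: [0.443, 0.2931, 0.1386]
tcp_rot: [-0.0, 0.98, -0.2, -0.0]
force: [0.1, 0.0, -2.4]
grip_width: 0.0167
gripper_force: 61.1
```

```bash
python3 -m pendant '[[0,0,0.04,0,0.1],[0,0,0,0,0.1]]'
python3 -m pendant '[[0,0,0.04,0,0.1],[0,0,0,0,0.1]]'
```

```text
time_s: 20.32
tcp_pos: [0.4432, 0.2932, 0.1385]
tcp_rot: [-0.0, 0.98, -0.2, 0.0]
force: [-2.1, 0.3, 2.7]
grip_width: 0.0167
gripper_force: 61.5
time_s: 20.48
tcp_pos: [0.4433, 0.2933, 0.1384]
tcp_rot: [-0.0, 0.98, -0.2, 0.0]
force: [-4.4, 0.1, 7.1]
grip_width: 0.0167
gripper_force: 62.2
```

```bash
python3 -m pendant '[[0,0,0,0,0.7],[0,0,0,0,0.7],[0,0,0,0,0.7],[0,0,0,0,0.7],[0,0,0,0,0.7],[0,0,0,0,0.7],[0,0,0,0,0.7],[0,0,0,0,0.7]]'
python3 - <<'E'
from h import *
a=np.radians(-23.1); A=np.array([[np.cos(a),np.sin(a)],[np.sin(a),-np.cos(a)]])
go(.4418,.292,.113,-23.1)
p,d=camera("side"); cv2.imwrite("pics/s6.png",p[250:410,160:360,::-1].repeat(3,0).repeat(3,1))
P=cloud("side",d,box((255,320),95)); Q=P[:,:2]@A.T
for lo,hi in((.06,.088),(.102,.108),(.108,.114),(.118,.130),(.13,.137),(.15,.166)):
    k=(P[:,2]>lo)&(P[:,2]<hi)&(abs(Q[:,0]-.292)<.09)&(abs(Q[:,1]+.442)<.045)
    if k.sum()>20: print(lo,k.sum(),np.percentile(Q[k,0],[0,2,98,100]).round(4),np.percentile(Q[k,1],[0,2,98,100]).round(4))
print("tcp",A@observe()["tcp_pos"][:2])
E
```

```text
time_s: 21.15
tcp_pos: [0.443, 0.293, 0.1371]
tcp_rot: [0.0, 0.98, -0.2, -0.0]
force: [-0.2, -0.6, 0.5]
grip_width: 0.0598
gripper_force: 0.0
t 21.15 tcp [0.443  0.293  0.1371] ang -23.08 tilt 0.0 w 0.0598 gf 0.0 F [-0.2 -0.6  0.5] 
 turn 0.0 x -0.04 y 0.07 z 1.2
0.06 785 [0.2259 0.2265 0.353  0.358 ] [-0.4789 -0.4783 -0.4154 -0.4105]
0.102 241 [0.2257 0.2262 0.3506 0.3563] [-0.4795 -0.4784 -0.4158 -0.4108]
0.108 1403 [0.2256 0.2269 0.347  0.3573] [-0.4782 -0.4773 -0.4133 -0.4115]
0.118 187 [0.2654 0.2658 0.2979 0.3032] [-0.4647 -0.4641 -0.4271 -0.4258]
0.13 191 [0.2657 0.2661 0.2982 0.3026] [-0.4639 -0.4636 -0.426  -0.4255]
0.15 348 [0.2769 0.2777 0.3005 0.3038] [-0.4866 -0.4837 -0.4087 -0.4012]
tcp [ 0.29252166 -0.44338671]
```

View pics/s6.png

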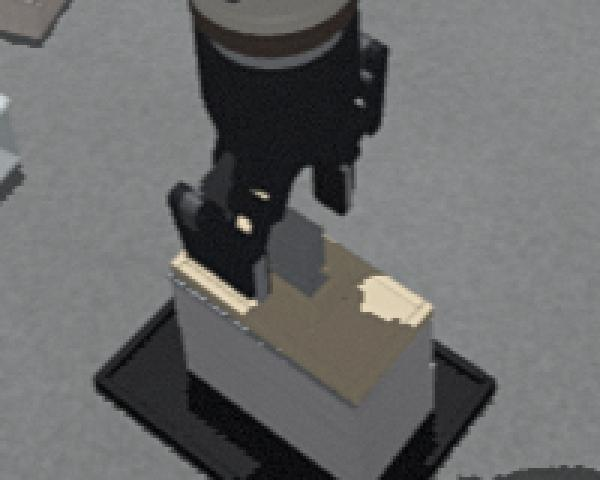

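Lid is fully home (outer top at z≈0.110, edges flush). Fingers at (220,260) and (335,185) in the crop are clear of the head and centred. Lowering to grip the collar.

```bash
python3 -m pendant '[[0,0,0.4,0,0.7],[0,0,0.4,0,0.7],[0,0,0.2,0,0.7],[0,0,0.12,0,0.7],[0,0,0,0,0.7],[0,0,0,0,0.7]]'
python3 -m pendant '[[0,0,0,0,0.55],[0,0,0,0,0.55],[0,0,0,0,0.5],[0,0,0,0,0.45],[0,0,0,0,0.4],[0,0,0,0,0.3],[0,0,0,0,0.3],[0,0,0,0,0.3]]' 30
```

```text
time_s: 21.7
tcp_pos: [0.4429, 0.293, 0.1144]
tcp_rot: [0.0, 0.98, -0.2, -0.0]
force: [0.4, 0.3, 0.4]
grip_width: 0.0602
gripper_force: 0.0
time_s: 22.37
tcp_pos: [0.4434, 0.2932, 0.1151]
tcp_rot: [-0.0, 0.98, -0.2, 0.0]
force: [0.1, -0.6, 3.5]
grip_width: 0.0373
gripper_force: 31.7
```

```bash
python3 -m pendant '[[0,0,-0.1,0,0.3],[0,0,-0.2,0,0.3],[0,0,-0.3,0,0.3],[0,0,-0.3,0,0.3],[0,0,-0.4,0,0.3],[0,0,-0.4,0,0.3],[0,0,-0.5,0,0.3],[0,0,-0.5,0,0.3],[0,0,-0.5,0,0.3],[0,0,-0.5,0,0.3],[0,0,-0.4,0,0.3],[0,0,-0.2,0,0.3],[0,0,-0.1,0,0.3],[0,0,0,0,0.3],[0,0,0,0,0.3],[0,0,0,0,0.3]]'
python3 - <<'E'
from h import *
go(.4418,.292,.2,-23.1)
a=np.radians(-23.1); A=np.array([[np.cos(a),np.sin(a)],[np.sin(a),-np.cos(a)]])
p,d=camera("side"); cv2.imwrite("pics/s7.png",p[210:410,130:390,::-1].repeat(2,0).repeat(2,1))
P=cloud("side",d,box((255,320),95)); Q=P[:,:2]@A.T
for z in np.arange(.09,.23,.006):
    k=(P[:,2]>z)&(P[:,2]<z+.006)&(abs(Q[:,0]-.292)<.09)&(abs(Q[:,1]+.442)<.045)
    if k.sum()>20: print(z.round(3),k.sum(),np.percentile(Q[k,0],[0,100]).round(4),np.percentile(Q[k,1],[0,100]).round(4))
E
```

```text
time_s: 23.7
tcp_pos: [0.4426, 0.2929, 0.2019]
tcp_rot: [0.0, 0.98, -0.2, -0.001]
force: [-0.2, 0.4, -0.8]
grip_width: 0.0376
gripper_force: 31.3
t 23.7 tcp [0.4426 0.2929 0.2019] ang -23.08 tilt 0.08 w 0.0376 gf 31.3 F [-0.2  0.4 -0.8] 
 turn 0.0 x -0.02 y 0.06 z 0.1
0.09 136 [0.2261 0.3557] [-0.4784 -0.4114]
0.096 827 [0.2264 0.3586] [-0.4798 -0.4126]
0.102 1356 [0.2313 0.3554] [-0.479  -0.4172]
0.108 57 [0.2386 0.3458] [-0.4686 -0.4252]
0.114 29 [0.2819 0.3012] [-0.4527 -0.4421]
0.12 24 [0.282  0.3035] [-0.4525 -0.4449]
0.132 31 [0.2777 0.3065] [-0.4561 -0.4515]
0.138 28 [0.2776 0.3054] [-0.4562 -0.4537]
0.186 145 [0.225  0.3542] [-0.479 -0.414]
0.192 1499 [0.2248 0.3565] [-0.4796 -0.4118]
0.198 336 [0.2253 0.3537] [-0.4789 -0.4132]
0.204 126 [0.2646 0.3119] [-0.4707 -0.4262]
0.21 144 [0.2648 0.3086] [-0.4772 -0.4119]
0.216 253 [0.2647 0.3152] [-0.4778 -0.413 ]
0.222 87 [0.2648 0.3141] [-0.4782 -0.4131]
0.228 76 [0.2811 0.304 ] [-0.4778 -0.4134]
```

View pics/s7.png

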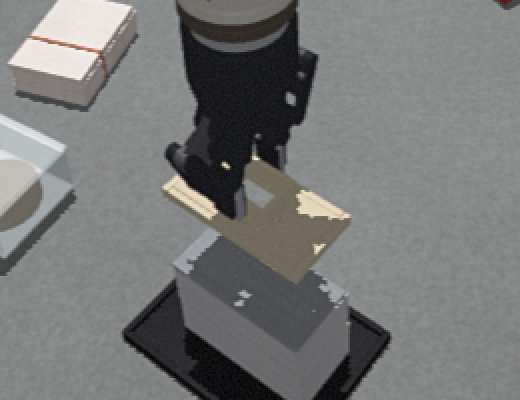

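The outer lid is held level with its lower edge at z≈0.187, which is 97 mm above the inner lid's origin. The steel inner lid is seated flush on the pile. Handing in.

```bash
python3 -c "
from h import *
print(job.job_done())"
```

```text
the job is handed in; nothing more can be done
None
```

I stacked the tiers flush, seated the double lid fully home, then lifted the outer lid alone; it is held level about 87 mm above its seat, and I handed the job in at about 24 s of the 64 s allowed (no verdict was returned).

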